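# Make up two sampling kits from the stock

### The arm

A 6-joint arm with a two-finger parallel gripper is mounted at the origin on a cart in front of the work surface, level with it; the furniture and walls round the work are solid. World frame = base frame: x ahead of the robot, y to its left, z up, the work surface at z = 0. Lengths are in mm, angles in rad, forces in N, time in s.
With the tool pointing down it reaches from about 350 to 775 mm from the base axis. Payload 7.3 kg.
Tool frame: the origin (TCP) lies midway between the tips of the shut fingers; the grasp point (between the pads) lies 19 mm behind it; z points along the fingers, y is the line along which they close (so a half turn about z gives the same grasp; the last joint's range is limited). The gripper opens to 92 mm and grips with 3 to 60 N. Pads are 19 mm wide; open, the fingers measure 130 mm over their backs; the gripper's body (75 mm by 190 mm) begins 47 mm behind the grasp point.
Start: joints at [1.103, 0.342, 1.524, -0, 1.275, -0.146], TCP at [166.03, 498.075, 226.741] pointing down, gripper open.
Joint ranges: [-2.53, 2.53], [-0.77, 2.02], [0.04, 2.7], [-1, 4.14], [0.28, 2.66], [-3.11, 3.11]. Speed limits (rad/s): [2.57, 2.57, 3.14, 3.14, 3.14, 3.14].

### API

Orientations are given as [roll, pitch, yaw] about the fixed x, y, z axes, in that order (R = Rz(yaw) Ry(pitch) Rx(roll)).
In Python, from plant import get_obs, capture, camera_model, close_job, search_frame, regions_of, pinpoint gives the robot as it stands. The module is installed in compiled form; this text tells all that it offers.
- The arm moves only by the shell command python3 -m pendant 'ROWS'. ROWS is JSON, one flat list of numbers, 7 for each row, row after row: the shift along the tool's x, y, z in units of 30 mm (1.0 is 30 mm), then the turn, a rotation vector about the tool's x, y, z in units of 4 degrees (1.0 is 4 degrees), then the closure, from -1 (fully open) to 1 (shut), so that 0 is half open. In form: [dx, dy, dz, wx, wy, wz, gripper, dx, dy, dz, wx, wy, wz, gripper, ...]. A call has 1 to 12 rows; each row shifts and turns the commanded pose from where the row before left it, along the tool's axes as they then stand; what a row does not reach is not made up. A row lasts 1/10 s, in which the tool goes at most 50 mm and 8.59 degrees, less where a joint would pass 70% of its speed; a pose out of reach is approached as far as the arm can. A call with a number of a shift or a turn outside -1 to 1 is refused whole. A call with a gripper value outside its range is refused whole. The fingers move at their own pace and stop on an object; the grip force is fixed at half the most. Time passes only in rows, so rows that do not move let the fingers close. It gives the time, the measured TCP pose, the force, the opening and the grip force at its end, in the units of the state.
- get_obs(): the state, without advancing time (a new reading comes with each control period).
- capture(name): name is "scene" or "top" or "wrist"; returns the picture (480x640x3 uint8, red, green, blue); there is no depth.
- camera_model(name): a dict with "fov_y" (degrees; the focal length in pixels is half the picture's height over the tangent of half this angle, whatever the lens; pixels are square), "cx", "cy" (the principal point, pixels), "pose" (4x4, takes a point from camera to world coordinates). Camera axes: x right, y up, looking along -z (the intrinsics and any distortion apply to the point x, -y, -z); pixel columns grow to the right and rows downward; lengths in mm; the calibration is good to about 2 mm. A picture is of the moment at which its call begins: read the wrist's pose just before it. camera_model takes no time and is no camera call; for the wrist camera it gives the pose at the moment of the call.
- close_job(): hands the job in; it is judged then, once.
Trained networks look in the newest picture that a camera, given by its name, has taken for a name from the list of things; names that differ only in an ending like _2 or _b are one class to them, and where a whole thing is asked for, a point or a joint stands for the part that bears it (a point fixed in the world has none). Each returns a list of dicts, best first, with "score" (0 to 1); they miss things now and then, are a little off and sometimes report something else, mostly with a low value. They report only what shows in the picture. A call takes as long as a camera call.
- search_frame(camera, thing): "location" ([column, row] in pixels, amid what is visible of it).
- regions_of(camera, thing): "pixels" (480x640 bool, what is visible of it) and "location" ([column, row] in pixels, amid what is visible of it).
- pinpoint(camera, thing): "location" ([column, row] in pixels: a listed point, or the origin of a listed thing).
The state is a dict: "time": time; "joint_positions": joint angles; "dq": joint speeds; "tau": joint torques, N m; "tool_pos": TCP position; "tcp_rot": TCP orientation; "contact_force": force on the tool from outside, world axes, zero at the start; "moment": the same for the moment, N m; "grip_width": finger opening in mm; "finger_force": force on a finger pad.
Only numpy, scipy, OpenCV 4.12 (cv2) and the standard library are available. Lean on these libraries where they do the work, as an engineer would, in place of code of your own. Each camera call takes 0.05 s, during which the arm holds its last target. There are 200 camera calls.

### The job

Make up two kits from the stock in the middle of the bench. Yellow tray: the red-capped bottle in the round well and the white porcelain crucible in the square bay; grey tray: the green-capped bottle in the round well and the brown dropper bottle in the square bay. Each thing must stand upright on the floor inside its place; never knock any of the stock over, and leave the blue-capped bottle and the petri dish where they stand.

Things in the scene. Friction and masses are not known exactly. Their poses are not given: they have to be found in the camera images.
- yellow_tray: flat yellow plastic kit tray, 158 x 80 mm, fixed level on the worktop at any heading. Origin: centre of its underside; x along its length, z up. Floor 4 mm above the worktop, brown cork pads. Two places with walls 14 mm high from the worktop: round well, 68 mm inside diameter, centred at x +41, y 0 mm; square bay, 58 x 58 mm inside, centred at x -41, y 0 mm. 
- grey_tray: flat grey plastic kit tray, 158 x 80 mm, fixed level on the worktop at any heading. Origin: centre of its underside; x along its length, z up. Floor 4 mm above the worktop, brown cork pads. Two places with walls 14 mm high from the worktop: round well, 68 mm inside diameter, centred at x +41, y 0 mm; square bay, 58 x 58 mm inside, centred at x -41, y 0 mm. 
- red_bottle: round white plastic bottle with a red screw cap and a red band on its label, standing upright. Body 45 mm in diameter from the bottom to 60 mm up, then a shoulder and a cap 32 mm in diameter; 88 mm tall in all, about 0.11 kg. Origin: centre of its underside; z up through the cap. Goes in the yellow tray.
- green_bottle: round white plastic bottle with a green screw cap and a green band on its label, standing upright. Body 45 mm in diameter from the bottom to 60 mm up, then a shoulder and a cap 32 mm in diameter; 88 mm tall in all, about 0.11 kg. Origin: centre of its underside; z up through the cap. Goes in the grey tray.
- blue_bottle: round white plastic bottle with a blue screw cap and a blue band on its label, standing upright. Body 45 mm in diameter from the bottom to 60 mm up, then a shoulder and a cap 32 mm in diameter; 88 mm tall in all, about 0.11 kg. Origin: centre of its underside; z up through the cap. Not wanted: stays where it stands.
- crucible: small white porcelain crucible, an open cup standing upright: 45 mm in diameter at the rim, tapering to 26 mm at the foot, 39 mm tall, about 0.045 kg. Can be gripped from above across the outside of the rim. Origin: centre of its underside; z up.
- dropper: brown dropper bottle with a black cap and rubber teat, standing upright: round body 33 mm in diameter from the bottom to about 60 mm up, then narrowing to the cap and teat; 102 mm tall in all, about 0.07 kg. Origin: centre of its underside; z up.
- petri: closed clear petri dish with a pink filling, 62 mm in diameter, 18 mm tall, lying flat among the stock. Not wanted: stays where it lies. Origin: centre of its underside; z up.

How it is judged:
By the outcome, as a careful person would: the job done as asked, in the order asked, and still so for the second after the job is handed in, with the robot touching nothing.
It also fails if it takes over 112 s, if anything falls off the work surface, if the arm or the gripper's body presses on something with over 40 N, if the wrist force passes 120 N, or if a joint passes its speed limit or range.

## Working session

There is one attempt and no reset: what is moved stays moved. The work goes in short steps, Python scripts to look and compute and a shell command to move; the robot and the scene stay as the last step left them, time stands still between calls to the robot, and variables do not carry over. Pictures are saved under pics/ and viewed, at most 14 in all, crops included, and the job is handed in when it is done.

```bash
mkdir -p pics; cat > h.py <<'E'
import numpy as np, cv2
from plant import *
def ray(cam,px,m=None):
    m=m or camera_model(cam); f=240/np.tan(np.radians(m["fov_y"])/2); P=np.array(m["pose"])
    d=P[:3,:3]@np.array([(px[0]-m["cx"])/f,-(px[1]-m["cy"])/f,-1.0]); return P[:3,3],d
def at(cam,px,z,m=None):
    o,d=ray(cam,px,m); return (o+d*(z-o[2])/d[2]).round(1)
def save(cam,n):
    im=capture(cam); cv2.imwrite(f"pics/{n}.png",im[:,:,::-1]); return im
E
python3 - <<'E'
from h import *
for c in("scene","top","wrist"): m=camera_model(c); print(c,{k:(v if k!="pose" else np.array(v).round(3).tolist()) for k,v in m.items()})
save("top","top0");save("scene","sc0")
T=["yellow_tray","grey_tray","red_bottle","green_bottle","blue_bottle","crucible","dropper","petri"]
for t in T:
  for c in("top","scene"):
    print(t,c,[(np.round(r["location"]).tolist(),round(r["score"],2),at(c,r["location"],0)[:2].tolist()) for r in pinpoint(c,t)[:2]])
print(get_obs())
E
```

```text
scene {'fov_y': 50.5227117735607, 'cx': 316.8400785496676, 'cy': 235.96339254441887, 'pose': [[0.397, 0.476, -0.785, -407.848], [-0.918, 0.207, -0.339, -422.753], [0.001, 0.855, 0.519, 663.325], [0.0, 0.0, 0.0, 1.0]]}
top {'fov_y': 46.155475758492166, 'cx': 322.9253479060208, 'cy': 233.81206197850693, 'pose': [[0.104, 0.971, -0.215, 305.447], [-0.995, 0.102, -0.018, -2.37], [0.005, 0.215, 0.977, 1082.295], [0.0, 0.0, 0.0, 1.0]]}
wrist {'fov_y': 62.34514735180115, 'cx': 319.3625694007016, 'cy': 235.53640053878942, 'pose': [[0.318, -0.908, -0.274, 91.84], [0.948, 0.304, 0.093, 522.446], [-0.001, -0.289, 0.957, 383.402], [0.0, 0.0, 0.0, 1.0]]}
yellow_tray top [([162.0, 260.0], 0.59, [457.8, 323.6])]
yellow_tray scene [([183.0, 238.0], 0.92, [453.2, 312.9])]
grey_tray top [([392.0, 222.0], 0.7, [581.6, -115.1]), ([474.0, 298.0], 0.62, [448.4, -283.4])]
grey_tray scene [([419.0, 299.0], 0.97, [446.6, -287.1])]
red_bottle top [([281.0, 207.0], 0.82, [589.7, 105.9]), ([381.0, 286.0], 0.46, [451.7, -103.9])]
red_bottle scene [([282.0, 229.0], 0.58, [590.1, 105.2])]
green_bottle top [([335.0,
[... 613 characters left out ...]
me': 0.9, 'joint_positions': array([ 1.10296127e+00,  3.41978117e-01,  1.52410527e+00,  1.62238731e-05,
        1.27539559e+00, -1.46026771e-01]), 'dq': array([ 5.10643598e-04,  1.53669700e-03,  2.17856912e-04,  5.58795417e-05,
        7.29280445e-05, -5.40310044e-04]), 'tau': array([-2.57447700e-04, -4.31115961e+01, -2.44476843e+01,  7.17658550e-02,
        4.81114397e-02, -6.01580183e-06]), 'tool_pos': array([166.04424595, 498.07001247, 226.75003319]), 'tcp_rot': array([3.14147792e+00, 1.18509804e-06, 2.81977965e+00]), 'contact_force': array([-0.35978555, -0.47340528,  0.39977148]), 'moment': array([0.00313267, 0.00433306, 0.06000105]), 'finger_force': 0.0, 'grip_width': 91.57902444569586}
```

View pics/top0.png

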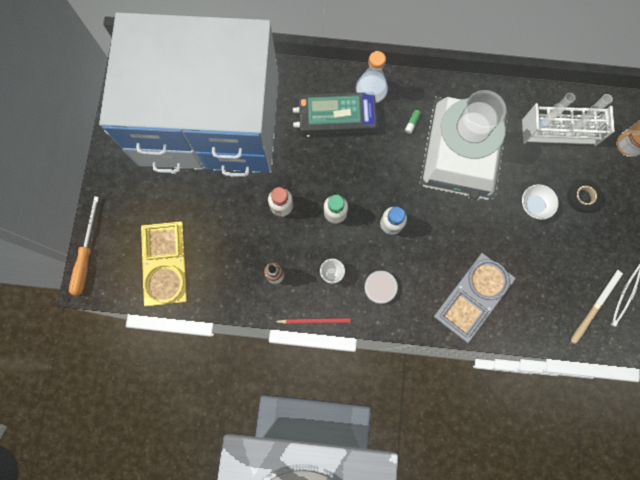

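View pics/sc0.png

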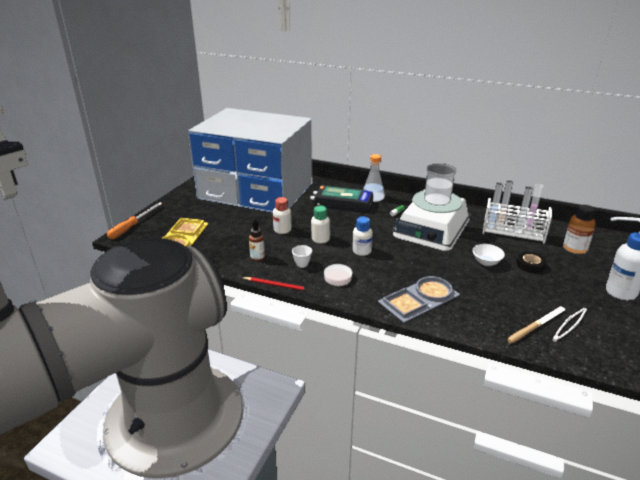

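```bash
cat >> h.py <<'E'
def seg(c,t):
    r=regions_of(c,t); return r[0] if r else None
E
python3 - <<'E'
from h import *
capture("top")
for n,p,z in [("ywell",(164.5,284),4),("ybay",(162,241.5),4),("gwell",(489,280),4),("gbay",(464,314.5),4),("redcap",(279,196),88),("greencap",(336,203),88),("bluecap",(397,215),88),("teat",(271,269),100),("cruc rim",(332,271),39),("petri",(381,288),18),("cab corner bottom",(272,173),0),("handle",(236,172),30)]:
    print(n,at("top",p,z))
for t in ("yellow_tray","grey_tray"):
    s=seg("top",t); print(t,s["score"],cv2.minAreaRect(np.argwhere(s["pixels"])[:,::-1].astype(np.float32)))
    c=cv2.boxPoints(cv2.minAreaRect(np.argwhere(s["pixels"])[:,::-1].astype(np.float32))); print([at("top",p,12)[:2].tolist() for p in c])
E
```

```text
ywell [412.4 309.7   4. ]
ybay [494.3 328.2   4. ]
gwell [ 485.3 -310.5    4. ]
gbay [ 414.2 -265.8    4. ]
redcap [586.2 103.4  88. ]
greencap [583.9  -1.9  88. ]
bluecap [ 573.  -114.7   88. ]
teat [448.7 100.  100. ]
cruc rim [465.7  -7.5  39. ]
petri [ 446.3 -103.2   18. ]
cab corner bottom [657.4 132.5   0. ]
handle [642.2 199.2  30. ]
yellow_tray 0.81 ((162.60948181152344, 262.7674255371094), (80.56914520263672, 41.89520263671875), 86.76029968261719)
[[523.2, 375.3], [536.5, 295.0], [382.4, 261.8], [369.7, 339.7]]
grey_tray 0.98 ((474.0291748046875, 296.5098571777344), (43.229244232177734, 81.5947036743164), 37.092838287353516)
[[404.3, -204.2], [539.1, -291.3], [495.1, -359.3], [362.7, -271.4]]
```

```bash
cat >> h.py <<'E'
def go(x,y,z,yaw):
    o=get_obs(); p=o["tool_pos"]; a=o["tcp_rot"][2]; b=np.radians(yaw)
    d=np.array([x,y,z])-p
    w=(b-a+np.pi)%(2*np.pi)-np.pi
    L=lambda a:np.round(np.array([d[0]*np.cos(a)+d[1]*np.sin(a), d[0]*np.sin(a)-d[1]*np.cos(a), -d[2]])/30,2)
    print("t",round(o["time"],1),"pos",p.round(1),"yaw",np.degrees(a).round(1),"| wz units",round(-np.degrees(w)/4,2),"shift units (now)",L(a),"(after turn)",L(b))
E
python3 -c "
from h import *
go(422,312,227,192.4)"
python3 -m pendant '[0,0,0,0,0,-0.96,-1, 0,0,0,0,0,-0.96,-1, 0,0,0,0,0,-0.96,-1, 0,0,0,0,0,-0.96,-1, 0,0,0,0,0,-0.96,-1, 0,0,0,0,0,-0.96,-1, 0,0,0,0,0,-0.96,-1, 0,0,0,0,0,-0.96,-1]'
```

```text
t 1.1 pos [166.  498.1 226.7] yaw 161.6 | wz units -7.71 shift units (now) [-1.006e+01 -3.190e+00 -1.000e-02] (after turn) [-7.   -7.89 -0.01]
time: 1.85
tool_pos: [166.0, 498.1, 226.7]
tcp_rot: [3.142, 0.0, -2.924]
contact_force: [0.1, 0.1, -0.1]
grip_width: 91.9
finger_force: 0.0
```

```bash
python3 -m pendant '[-0.87,-0.98,0,0,0,0,-1, -0.87,-0.98,0,0,0,0,-1, -0.87,-0.98,0,0,0,0,-1, -0.87,-0.98,0,0,0,0,-1, -0.87,-0.98,0,0,0,0,-1, -0.87,-0.98,0,0,0,0,-1, -0.87,-0.98,0,0,0,0,-1, -0.87,-0.98,0,0,0,0,-1,0,0,0,0,0,0,-1,0,0,0,0,0,0,-1]'
python3 - <<'E'
from h import *
m=camera_model("wrist"); save("wrist","w1"); go(586,103,150,192.4)
for t in ("yellow_tray","red_bottle","dropper"): print(t,[(np.round(r["location"]).tolist(),round(r["score"],2),at("wrist",r["location"],0,m)[:2].tolist()) for r in pinpoint("wrist",t)[:2]])
E
```

```text
time: 2.85
tool_pos: [420.3, 312.2, 226.5]
tcp_rot: [3.141, -0.001, -2.929]
contact_force: [-0.4, 0.0, 0.6]
grip_width: 91.7
finger_force: 0.0
t 2.9 pos [419.6 312.8 226.6] yaw -167.7 | wz units -0.04 shift units (now) [-3.94 -8.01  2.55] (after turn) [-3.91 -8.02  2.55]
yellow_tray [([320.0, 232.0], 0.88, [453.4, 320.2])]
red_bottle []
dropper [([98.0, 188.0], 0.55, [455.3, 98.3])]
```

View pics/w1.png

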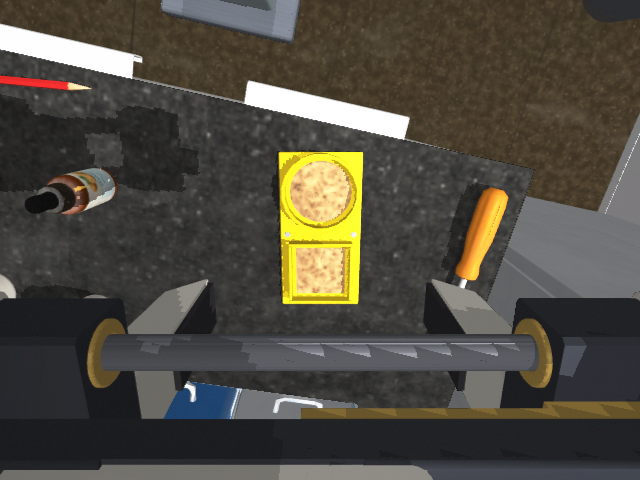

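```bash
python3 - <<'E'
from h import *
for n,p in(("well",(319,191)),("bay",(320,271))):print(n,at("wrist",p,4))
# camera looks at red: want TCP such that red is in view
go(545,94,190,192.4)
E
```

```text
well [411.3 311.2   4. ]
bay [492.4 329.9   4. ]
t 3.0 pos [419.1 313.5 226.8] yaw -167.6 | wz units -0.01 shift units (now) [-2.53 -8.05  1.23] (after turn) [-2.53 -8.05  1.23]
```

```bash
python3 -m pendant '[-0.32,-1,0.15,0,0,0,-1, -0.32,-1,0.15,0,0,0,-1, -0.32,-1,0.15,0,0,0,-1, -0.32,-1,0.15,0,0,0,-1, -0.32,-1,0.15,0,0,0,-1, -0.32,-1,0.15,0,0,0,-1, -0.32,-1,0.15,0,0,0,-1, -0.32,-1,0.15,0,0,0,-1,0,0,0,0,0,0,-1,0,0,0,0,0,0,-1]'
python3 - <<'E'
from h import *
m=camera_model("wrist"); save("wrist","w2"); go(586,103,30,192.4)
for t in ("red_bottle","green_bottle","dropper","crucible"): print(t,[(np.round(r["location"]).tolist(),round(r["score"],2),at("wrist",r["location"],0,m)[:2].tolist()) for r in pinpoint("wrist",t)[:2]])
E
```

```text
time: 4.05
tool_pos: [545.8, 95.0, 190.6]
tcp_rot: [3.141, -0.001, -2.927]
contact_force: [-0.2, -0.4, 0.0]
grip_width: 91.5
finger_force: 0.0
t 4.1 pos [545.6  95.6 190.8] yaw -167.7 | wz units -0.02 shift units (now) [-1.37 -0.05  5.36] (after turn) [-1.37 -0.05  5.36]
red_bottle [([319.0, 258.0], 0.97, [593.7, 105.0])]
green_bottle [([208.0, 230.0], 0.94, [588.4, -0.3]), ([106.0, 36.0], 0.37, [446.4, -100.4])]
dropper [([352.0, 100.0], 0.8, [451.4, 102.3]), ([209.0, 227.0], 0.58, [585.8, 1.0])]
crucible [([217.0, 84.0], 0.97, [463.2, -9.1]), ([106.0, 38.0], 0.48, [447.9, -100.2])]
```

View pics/w2.png

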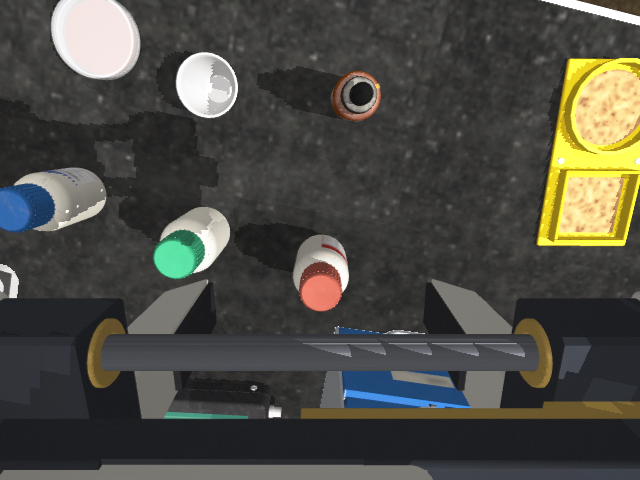

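```bash
python3 - <<'E'
from h import *
for n,p,z in(("red",(321,291),88),("green",(178,256),88),("cruc",(207,84),39),("dropteat",(362,94),101),("blue",(22,207),88)):print(n,at("wrist",p,z))
go(590,104,30,192.4)
E
```

```text
red [586.9 105.5  88. ]
green [582.1   2.5  88. ]
cruc [465.6  -6.1  39. ]
dropteat [452.4 100.7 101. ]
blue [ 569.5 -103.7   88. ]
t 4.3 pos [545.8  95.7 191.1] yaw -167.6 | wz units -0.0 shift units (now) [-1.5  -0.04  5.37] (after turn) [-1.5  -0.05  5.37]
```

```bash
python3 -m pendant '[-0.74,0.02,0,0,0,0,-1, -0.72,0.02,0,0,0,0,-1, 0,0,0.8,0,0,0,-1, 0,0,0.8,0,0,0,-1, 0,0,0.8,0,0,0,-1, 0,0,0.8,0,0,0,-1, 0,0,0.8,0,0,0,-1, 0,0,0.8,0,0,0,-1,0,0,0.5,0,0,0,-1,0,0,0,0,0,0,-1]'
```

```text
time: 5.3
tool_pos: [587.0, 105.6, 29.7]
tcp_rot: [3.141, -0.004, -2.926]
contact_force: [-0.7, -0.4, -0.1]
grip_width: 91.6
finger_force: 0.0
```

```bash
python3 -m pendant '[0,0,0,0,0,0,0.4,0,0,0,0,0,0,0.4,0,0,0,0,0,0,0.4,0,0,0,0,0,0,0.4,0,0,0,0,0,0,0.4,0,0,0,0,0,0,0.4]'
```

```text
time: 5.9
tool_pos: [588.8, 105.0, 31.9]
tcp_rot: [3.142, 0.0, -2.927]
contact_force: [-0.4, 0.2, -0.8]
grip_width: 48.6
finger_force: 0.0
```

```bash
python3 -m pendant '[0,0,0,0,0,0,0.7,0,0,0,0,0,0,0.7,0,0,0,0,0,0,0.7,0,0,0,0,0,0,0.7]'
python3 -c "
from h import *
go(411.5,311,150,193)"
```

```text
time: 6.3
tool_pos: [588.8, 105.0, 31.9]
tcp_rot: [3.142, 0.0, -2.927]
contact_force: [-0.6, 0.1, 2.4]
grip_width: 43.5
finger_force: 30.0
t 6.3 pos [588.8 105.   31.9] yaw -167.7 | wz units -0.18 shift units (now) [ 4.31  7.97 -3.94] (after turn) [ 4.21  8.02 -3.94]
```

```bash
python3 -m pendant '[0,0,-0.8,0,0,0,0.7,0,0,-1,0,0,0,0.7,0,0,-1,0,0,0,0.7,0,0,-1,0,0,0,0.7, 0.54,1,0,0,0,0,0.7, 0.54,1,0,0,0,0,0.7, 0.54,1,0,0,0,0,0.7, 0.54,1,0,0,0,0,0.7, 0.54,1,0,0,0,0,0.7, 0.54,1,0,0,0,0,0.7, 0.54,1,0,0,0,0,0.7, 0.54,1,0,0,0,0,0.7]'
python3 -m pendant '[0,0,0,0,0,-0.17,0.7,0,0,0,0,0,0,0.7,0,0,0,0,0,0,0.7]'
python3 -c "
from h import *
save('wrist','w3')
go(411.5,311,37,193)"
```

```text
time: 7.5
tool_pos: [409.9, 312.7, 145.5]
tcp_rot: [-3.142, -0.0, -2.927]
contact_force: [-0.3, 0.7, -1.8]
grip_width: 43.6
finger_force: 30.0
time: 7.8
tool_pos: [411.6, 311.4, 145.6]
tcp_rot: [-3.141, 0.0, -2.916]
contact_force: [0.1, -0.8, -2.0]
grip_width: 43.2
finger_force: 30.0
t 7.8 pos [411.7 311.2 145.6] yaw -167.1 | wz units -0.03 shift units (now) [ 0.01 -0.01  3.62] (after turn) [ 0.01 -0.01  3.62]
```

View pics/w3.png

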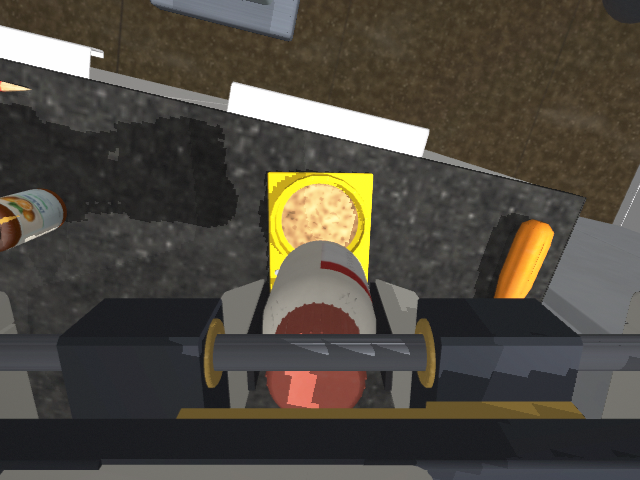

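```bash
python3 -m pendant '[0,0,0.9,0,0,0,0.7,0,0,0.9,0,0,0,0.7,0,0,0.8,0,0,0,0.7,0,0,0.5,0,0,0,0.7,0,0,0.3,0,0,0,0.7,0,0,0.2,0,0,0,0.7,0,0,0,0,0,0,0.7,0,0,0,0,0,0,0.7]'
python3 -m pendant '[0,0,0,0,0,0,0.3,0,0,0,0,0,0,-0.2,0,0,0,0,0,0,-0.6,0,0,0,0,0,0,-0.8,0,0,0,0,0,0,-0.8]'
```

```text
time: 8.65
tool_pos: [411.6, 312.0, 38.3]
tcp_rot: [3.141, 0.001, -2.916]
contact_force: [-0.6, -0.2, -1.3]
grip_width: 43.0
finger_force: 30.0
time: 9.15
tool_pos: [411.1, 312.0, 37.9]
tcp_rot: [3.141, 0.0, -2.915]
contact_force: [-0.8, -0.1, 0.7]
grip_width: 70.6
finger_force: 0.0
```

```bash
python3 -m pendant '[0,0,-0.5,0,0,0,-0.8,0,0,-1,0,0,0,-0.8,0,0,-1,0,0,0,-0.8,0,0,-1,0,0,0.98,-0.8,0,0,-1,0,0,0.98,-0.8,0,0,-0.6,0,0,0.98,-0.8,0,0,0,0,0,0.98,-0.8,0,0,0,0,0,0.98,-0.8,0,0,0,0,0,0.98,-0.8,0,0,0,0,0,0.98,-0.8,0,0,0,0,0,0.98,-0.8,0,0,0,0,0,0.98,-0.8]'
python3 -m pendant '[0,0,0,0,0,0.98,-0.8,0,0,0,0,0,0.98,-0.8]'
python3 -c "
from h import *
go(465.5,-7,170,150)"
```

```text
time: 10.35
tool_pos: [410.9, 311.9, 190.7]
tcp_rot: [3.142, -0.0, 2.749]
contact_force: [0.6, -0.0, 0.5]
grip_width: 82.4
finger_force: 0.0
time: 10.55
tool_pos: [410.9, 311.9, 190.7]
tcp_rot: [-3.142, -0.0, 2.612]
contact_force: [1.0, 0.4, 0.5]
grip_width: 82.9
finger_force: 0.0
t 10.6 pos [410.9 311.9 190.7] yaw 149.7 | wz units -0.08 shift units (now) [-6.94 -8.26  0.69] (after turn) [-6.89 -8.3   0.69]
```

```bash
python3 -m pendant '[-0.77,-0.92,0,0,0,0,-0.8, -0.77,-0.92,0,0,0,0,-0.8, -0.77,-0.92,0,0,0,0,-0.8, -0.77,-0.92,0,0,0,0,-0.8, -0.77,-0.92,0,0,0,0,-0.8, -0.77,-0.92,0,0,0,0,-0.8, -0.77,-0.92,0,0,0,0,-0.8, -0.77,-0.92,0,0,0,0,-0.8, -0.77,-0.92,0,0,0,0,-0.8,0,0,0,0,0,0,-0.8,0,0,0,0,0,0,-0.8]'
python3 -c "
from h import *
save('scene','s4');save('wrist','w4')
go(465.5,-7,23,150)"
```

```text
time: 11.65
tool_pos: [465.9, -7.7, 190.6]
tcp_rot: [3.141, -0.001, 2.613]
contact_force: [0.3, 0.1, -0.2]
grip_width: 82.6
finger_force: 0.0
t 11.8 pos [465.7  -6.5 190.7] yaw 149.9 | wz units -0.03 shift units (now) [-0.   -0.02  5.59] (after turn) [-0.   -0.02  5.59]
```

View pics/w4.png

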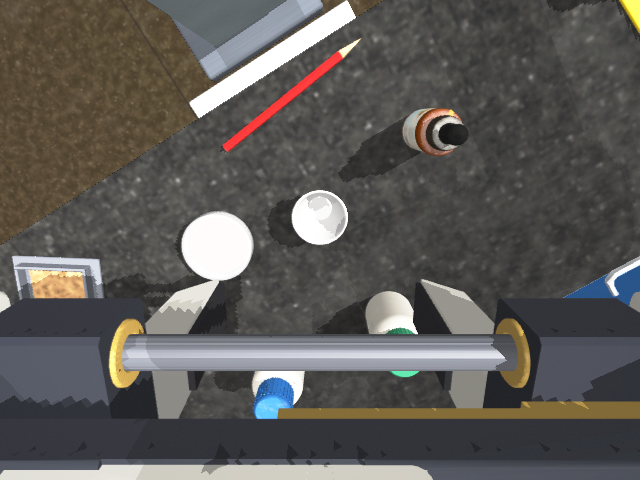

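```bash
python3 - <<'E'
from h import *
for n,p,z in(("cruc",(320,216),39),("teat",(455,133),101),("petri",(218,245),18)):print(n,at("wrist",p,z))
E
python3 -m pendant '[0,0,0.9,0,0,0,-0.5,0,0,0.9,0,0,0,-0.5,0,0,0.9,0,0,0,-0.5,0,0,0.9,0,0,0,-0.5,0,0,0.9,0,0,0,-0.5]'
```

```text
cruc [465.1  -5.6  39. ]
teat [448.1  98.4 101. ]
petri [447.3 -98.4  18. ]
time: 12.25
tool_pos: [465.9, -5.9, 54.9]
tcp_rot: [3.141, 0.0, 2.617]
contact_force: [0.1, -0.1, -0.1]
grip_width: 68.9
finger_force: 0.0
```

```bash
python3 -m pendant '[0,0,0.6,0,0,0,-0.5,0,0,0.4,0,0,0,-0.5,0,0,0.15,0,0,0,0,0,0,0,0,0,0,0.4,0,0,0,0,0,0,0.6,0,0,0,0,0,0,0.6,0,0,0,0,0,0,0.7,0,0,0,0,0,0,0.7,0,0,0,0,0,0,0.7]'
python3 -c "
from h import *
go(492.5,329.5,150,193)"
```

```text
time: 13.15
tool_pos: [466.6, -7.3, 21.9]
tcp_rot: [3.141, 0.001, 2.615]
contact_force: [-0.1, 2.2, 6.6]
grip_width: 41.9
finger_force: 30.0
t 13.2 pos [466.6  -7.3  21.9] yaw 149.8 | wz units -10.79 shift units (now) [ 4.89 10.14 -4.27] (after turn) [-3.37 10.74 -4.27]
```

```bash
python3 -m pendant '[0,0,-0.5,0,0,0,0.7,0,0,-0.9,0,0,0,0.7,0,0,-1,0,0,0,0.7,0,0,-1,0,0,0,0.7,0,0,-0.9,0,0,0,0.7]'
python3 -m pendant '[0.44,0.92,0,0,0,0,0.7,0.44,0.92,0,0,0,0,0.7,0.44,0.92,0,0,0,0,0.7,0.44,0.92,0,0,0,0,0.7,0.44,0.92,0,0,0,0,0.7,0.44,0.92,0,0,0,0,0.7,0.44,0.92,0,0,0,0,0.7,0.44,0.92,0,0,0,0,0.7,0.44,0.92,0,0,0,0,0.7,0.44,0.92,0,0,0,0,0.7,0.44,0.92,0,0,0,0,0.7]'
python3 -m pendant '[0,0,0,0,0,-0.98,0.7,0,0,0,0,0,-0.98,0.7,0,0,0,0,0,-0.98,0.7,0,0,0,0,0,-0.98,0.7,0,0,0,0,0,-0.98,0.7,0,0,0,0,0,-0.98,0.7,0,0,0,0,0,-0.98,0.7,0,0,0,0,0,-0.98,0.7,0,0,0,0,0,-0.98,0.7,0,0,0,0,0,-0.98,0.7,0,0,0,0,0,-0.98,0.7,0,0,0,0,0,0,0.7]'
python3 -c "
from h import *
save('wrist','w5')
go(492.5,329.5,26,193)"
```

```text
time: 13.65
tool_pos: [465.8, -7.4, 151.6]
tcp_rot: [-3.142, 0.0, 2.615]
contact_force: [0.0, 1.1, -0.6]
grip_width: 42.3
finger_force: 30.0
time: 14.75
tool_pos: [492.8, 329.2, 149.9]
tcp_rot: [-3.141, -0.0, 2.615]
contact_force: [-0.2, -0.3, -0.2]
grip_width: 42.3
finger_force: 30.0
time: 15.95
tool_pos: [492.8, 327.9, 149.9]
tcp_rot: [-3.141, -0.001, -2.915]
contact_force: [-0.4, -0.2, -0.3]
grip_width: 42.0
finger_force: 30.0
t 16.0 pos [492.8 327.9 150. ] yaw -167.1 | wz units -0.03 shift units (now) [-0.    0.05  4.13] (after turn) [-0.    0.05  4.13]
```

View pics/w5.png

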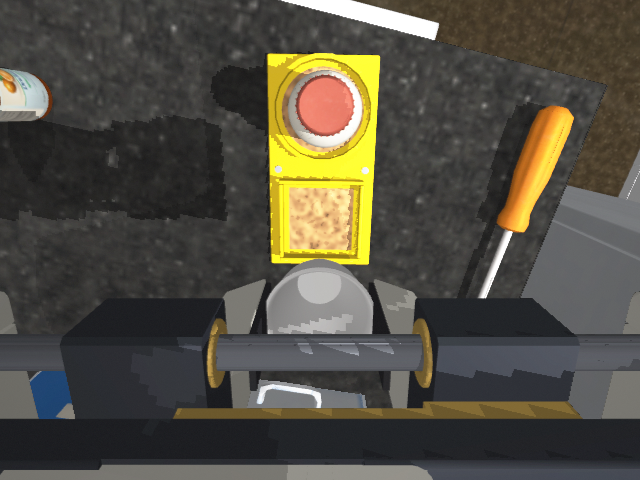

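```bash
python3 -c "
from h import *
print(at('wrist',(320,219),4),at('wrist',(326,105),92))"
python3 -m pendant '[0,0.05,0.9,0,0,0,0.7,0,0,0.9,0,0,0,0.7,0,0,0.9,0,0,0,0.7,0,0,0.7,0,0,0,0.7,0,0,0.4,0,0,0,0.7,0,0,0.2,0,0,0,0.7,0,0,0.07,0,0,0,0.7,0,0,0,0,0,0,0.7]'
```

```text
[492.8 328.1   4. ] [410.9 312.5  92. ]
time: 16.8
tool_pos: [493.1, 329.8, 28.7]
tcp_rot: [3.141, 0.001, -2.916]
contact_force: [0.2, -0.4, 0.8]
grip_width: 42.0
finger_force: 30.0
```

```bash
python3 -m pendant '[0,0,0.06,0,0,0,0.7,0,0,0,0,0,0,0.7]'
python3 -m pendant '[0,0,0,0,0,0,0.5,0,0,0,0,0,0,0.3,0,0,0,0,0,0,0,0,0,0,0,0,0,-0.5,0,0,0,0,0,0,-0.5,0,0,0,0,0,0,-0.5]'
```

```text
time: 17.0
tool_pos: [493.0, 329.8, 27.0]
tcp_rot: [3.141, 0.001, -2.915]
contact_force: [-0.8, 0.6, -0.4]
grip_width: 41.9
finger_force: 30.0
time: 17.6
tool_pos: [492.7, 329.6, 26.4]
tcp_rot: [3.142, 0.0, -2.915]
contact_force: [0.2, -0.6, 0.6]
grip_width: 65.0
finger_force: 0.0
```

```bash
python3 -m pendant '[0,0,-0.5,0,0,0,-0.5,0,0,-1,0,0,0,-0.5,0,0,-1,0,0,0,-0.6,0,0,-1,0,0,0,-0.7,0,0,-1,0,0,0,-0.8,0,0,-0.8,0,0,0,-0.8]'
python3 -m pendant '[-0.04,-0.95,0,0,0,0,-0.8,-0.04,-0.95,0,0,0,0,-0.8,-0.04,-0.95,0,0,0,0,-0.8,-0.04,-0.95,0,0,0,0,-0.8,-0.04,-0.95,0,0,0,0,-0.8,-0.04,-0.95,0,0,0,0,-0.8,-0.04,-0.95,0,0,0,0,-0.8,-0.04,-0.95,0,0,0,0,-0.8,-0.04,-0.95,0,0,0,0,-0.8,-0.04,-0.95,0,0,0,0,-0.8,-0.04,-0.95,0,0,0,0,-0.8,-0.04,-0.95,0,0,0,0,-0.8]'
python3 -m pendant '[0,0,0,0,0,0.95,-0.8,0,0,0,0,0,0.95,-0.8,0,0,0,0,0,0.95,-0.8,0,0,0,0,0,0.95,-0.8,0,0,0,0,0,0.95,-0.8,0,0,0,0,0,0.95,-0.8,0,0,0,0,0,0.95,-0.8,0,0,0,0,0,0.95,-0.8,0,0,0,0,0,0.95,-0.8,0,0,0,0,0,0.95,-0.8,0,0,0,0,0,0.95,-0.8,0,0,0,0,0,0.95,-0.8]'
python3 -c "
from h import *
m=camera_model('wrist');save('wrist','w6')
go(584.5,0.5,33,147.5)
for t in ('green_bottle','crucible','dropper'): print(t,[(np.round(r['location']).tolist(),round(r['score'],2),at('wrist',r['location'],0,m)[:2].tolist()) for r in pinpoint('wrist',t)[:2]])"
```

```text
time: 18.2
tool_pos: [492.9, 329.8, 187.3]
tcp_rot: [3.141, 0.002, -2.915]
contact_force: [0.8, 0.3, 0.3]
grip_width: 82.4
finger_force: 0.0
time: 19.4
tool_pos: [583.5, -1.6, 185.4]
tcp_rot: [3.142, 0.0, -2.915]
contact_force: [0.3, 0.5, -0.2]
grip_width: 82.9
finger_force: 0.0
time: 20.6
tool_pos: [583.3, -0.4, 185.3]
tcp_rot: [3.142, -0.0, 2.569]
contact_force: [0.1, -0.5, 0.1]
grip_width: 82.5
finger_force: 0.0
t 20.6 pos [ 5.833e+02 -4.000e-01  1.853e+02] yaw 147.0 | wz units -0.12 shift units (now) [-0.02  0.05  5.08] (after turn) [-0.02  0.05  5.08]
green_bottle []
crucible []
dropper []
```

View pics/w6.png

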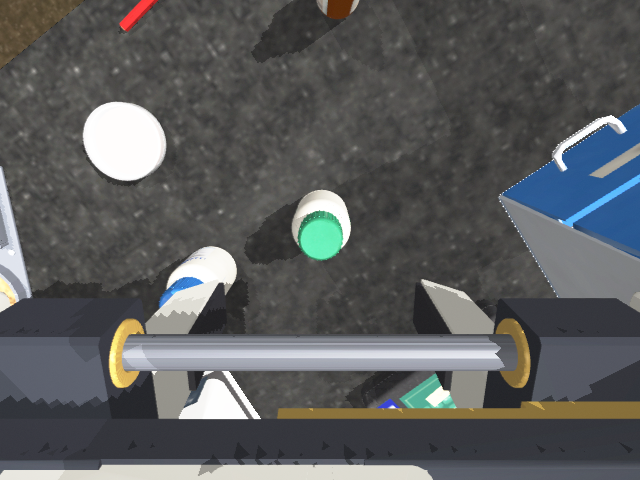

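```bash
python3 - <<'E'
from h import *
a=np.radians(147)
for n,p,z in(("green",(321,237),88),("blue shoulder front",(212,268),45),("bluetop",(181,296),88)):
  q=at("wrist",p,z);d=q[:2]-get_obs()["tool_pos"][:2]
  print(n,q,"tool",d@[np.cos(a),np.sin(a)],d@[np.sin(a),-np.cos(a)])
E
```

```text
green [5.839e+02 4.000e-01 8.800e+01] tool -0.01503142054004801 0.9950414018810152
blue shoulder front [569.8 -94.2  45. ] tool -39.712629124931134 -86.02260471946798
bluetop [ 567.4 -105.7   88. ] tool -43.96316866453495 -96.97444993487642
```

```bash
python3 -m pendant '[0,0.03,0.9,0,0,0,-0.8,0,0,0.9,0,0,0,-0.8,0,0,0.9,0,0,0,-0.8,0,0,0.9,0,0,0,-0.8,0,0,0.9,0,0,0,-0.8,0,0,0.5,0,0,0,-0.5,0,0,0,0,0,0,0,0,0,0,0,0,0,0.5,0,0,0,0,0,0,0.7,0,0,0,0,0,0,0.7,0,0,0,0,0,0,0.7,0,0,0,0,0,0,0.7]'
python3 -m pendant '[0,0,0,0,0,0,0.7,0,0,0,0,0,0,0.7]'
```

```text
time: 22.0
tool_pos: [584.5, 0.3, 36.4]
tcp_rot: [3.141, 0.002, 2.572]
contact_force: [-1.1, -0.3, 4.7]
grip_width: 43.2
finger_force: 30.0
time: 22.2
tool_pos: [584.6, 0.3, 36.4]
tcp_rot: [3.141, 0.002, 2.572]
contact_force: [-1.2, -0.3, 6.1]
grip_width: 43.2
finger_force: 30.0
```

```bash
python3 -m pendant '[0,0,-0.5,0,0,0,0.7,0,0,-0.9,0,0,0,0.7,0,0,-1,0,0,0,0.7,0,0,-1,0,0,0,0.7,0,0,-0.9,0,0,0,0.7]'
python3 -m pendant '[-0.255,-0.955,0,0,0,0,0.7,-0.255,-0.955,0,0,0,0,0.7,-0.255,-0.955,0,0,0,0,0.7,-0.255,-0.955,0,0,0,0,0.7,-0.255,-0.955,0,0,0,0,0.7,-0.255,-0.955,0,0,0,0,0.7,-0.255,-0.955,0,0,0,0,0.7,-0.255,-0.955,0,0,0,0,0.7,-0.255,-0.955,0,0,0,0,0.7,-0.255,-0.955,0,0,0,0,0.7,-0.255,-0.955,0,0,0,0,0.7,0,0,0,0,0,0,0.7]'
python3 -c "
from h import *
m=camera_model('wrist');save('wrist','w7')
go(485,-310.5,41,147.5)
for t in ('grey_tray',): print(t,[(np.round(r['location']).tolist(),round(r['score'],2),at('wrist',r['location'],0,m)[:2].tolist()) for r in pinpoint('wrist',t)[:2]])"
```

```text
time: 22.7
tool_pos: [583.7, 0.4, 165.6]
tcp_rot: [3.141, 0.0, 2.572]
contact_force: [0.9, 0.9, -1.7]
grip_width: 43.0
finger_force: 30.0
time: 23.9
tool_pos: [483.4, -313.6, 164.0]
tcp_rot: [-3.141, 0.0, 2.568]
contact_force: [-0.3, 1.1, -1.6]
grip_width: 43.3
finger_force: 30.0
t 23.9 pos [ 483.9 -311.8  163.9] yaw 147.2 | wz units -0.07 shift units (now) [-0.01  0.05  4.1 ] (after turn) [-0.01  0.05  4.1 ]
grey_tray [([328.0, 161.0], 0.69, [450.7, -284.8])]
```

View pics/w7.png

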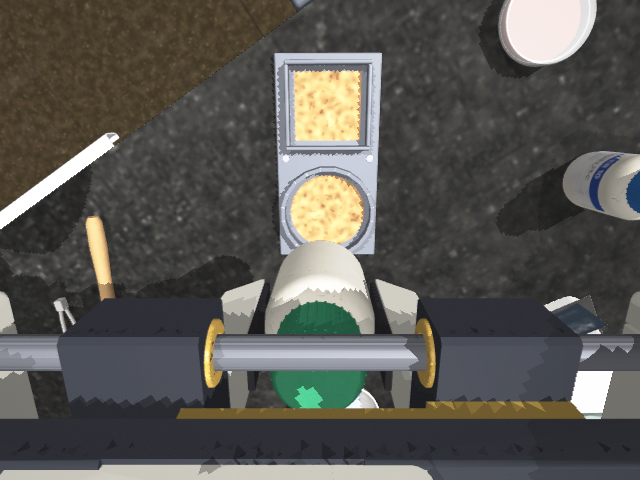

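```bash
python3 - <<'E'
from h import *
for n,p in(("well",(327.5,211)),("bay",(326.5,105))):print(n,at("wrist",p,4))
go(486,-308.5,41.5,147.5)
E
```

```text
well [ 485.2 -303.2    4. ]
bay [ 415.1 -259.4    4. ]
t 24.0 pos [ 484.3 -310.6  163.9] yaw 147.3 | wz units -0.06 shift units (now) [-0.01  0.09  4.08] (after turn) [-0.01  0.09  4.08]
```

```bash
python3 - <<'E'
from h import *
m=camera_model("wrist"); im=save("wrist","w8"); print(get_obs()["tool_pos"].round(1))
hsv=cv2.cvtColor(im,cv2.COLOR_RGB2HSV)
k=((hsv[...,0]>10)&(hsv[...,0]<28)&(hsv[...,1]>60)&(hsv[...,2]>140)).astype(np.uint8)
k[:, :270]=0;k[:,385:]=0
k=cv2.morphologyEx(k,cv2.MORPH_CLOSE,np.ones((7,7)))
n,l,s,c=cv2.connectedComponentsWithStats(k)
for i in range(1,n):
  if s[i,4]>1000: print(s[i],c[i].round(1),at("wrist",(s[i,0]+s[i,2]/2,s[i,1]+s[i,3]/2),4,m))
go(485,-303.5,41.5,147.5)
E
```

```text
[ 484.6 -309.9  164. ]
[ 290   73   67   69 4536] [323.3 106.7] [ 415.4 -262.3    4. ]
[ 287  176   73   68 3911] [323.2 210.3] [ 482.7 -305.5    4. ]
t 24.1 pos [ 484.6 -309.9  164. ] yaw 147.3 | wz units -0.04 shift units (now) [0.1  0.19 4.08] (after turn) [0.1  0.19 4.08]
```

```bash
python3 -m pendant '[0.02,0.1,0.9,0,0,0,0.7,0,0,0.9,0,0,0,0.7,0,0,0.9,0,0,0,0.7,0,0,0.7,0,0,0,0.7,0,0,0.4,0,0,0,0.7,0,0,0.2,0,0,0,0.7,0,0,0.08,0,0,0,0.7,0,0,0,0,0,0,0.7]'
python3 -m pendant '[0,0,0,0,0,0,0.7,0,0,0,0,0,0,0.7]'
```

```text
time: 24.85
tool_pos: [486.3, -307.6, 42.5]
tcp_rot: [-3.142, 0.001, 2.572]
contact_force: [-0.2, 1.0, -0.1]
grip_width: 43.5
finger_force: 30.0
time: 25.05
tool_pos: [486.3, -307.9, 42.7]
tcp_rot: [-3.141, 0.001, 2.572]
contact_force: [-0.6, -0.4, -0.1]
grip_width: 43.4
finger_force: 30.0
```

```bash
python3 -m pendant '[0,0,0.06,0,0,0,0.7,0,0,0,0,0,0,0.6,0,0,0,0,0,0,0.3,0,0,0,0,0,0,0,0,0,0,0,0,0,-0.4,0,0,0,0,0,0,-0.8,0,0,0,0,0,0,-0.8]'
python3 -m pendant '[0,0,-0.5,0,0,0,-0.8,0,0,-0.9,0,0,0,-0.8,0,0,-1,0,0,0,-0.8,0,0,-1,0,0,0,-0.8,0,0,-1,0,0,0,-0.8,0,0,-0.8,0,0,0,-0.8]'
python3 -c "
from h import *
go(450,100.5,190,147.5)"
```

```text
time: 25.75
tool_pos: [485.9, -307.5, 40.0]
tcp_rot: [3.141, -0.0, 2.572]
contact_force: [0.1, 0.3, -0.5]
grip_width: 65.6
finger_force: 0.0
time: 26.35
tool_pos: [486.1, -307.7, 198.0]
tcp_rot: [-3.142, 0.001, 2.572]
contact_force: [0.2, -0.1, 0.6]
grip_width: 82.4
finger_force: 0.0
t 26.4 pos [ 486.1 -307.7  198. ] yaw 147.4 | wz units -0.03 shift units (now) [ 8.35 10.81  0.27] (after turn) [ 8.33 10.83  0.27]
```

```bash
python3 -m pendant '[0.695,0.9,0,0,0,0,-0.8,0.695,0.9,0,0,0,0,-0.8,0.695,0.9,0,0,0,0,-0.8,0.695,0.9,0,0,0,0,-0.8,0.695,0.9,0,0,0,0,-0.8,0.695,0.9,0,0,0,0,-0.8,0.695,0.9,0,0,0,0,-0.8,0.695,0.9,0,0,0,0,-0.8,0.695,0.9,0,0,0,0,-0.8,0.695,0.9,0,0,0,0,-0.8,0.695,0.9,0,0,0,0,-0.8,0.695,0.9,0,0,0,0,-0.8]'
python3 -m pendant '[0,0,0,0,0,0,-0.8,0,0,0,0,0,0,-0.8,0,0,0,0,0,0,-0.8]'
python3 -c "
from h import *
m=camera_model('wrist');save('wrist','w9')
go(450,100.5,42,147.5)
for t in ('dropper',): print(t,[(np.round(r['location']).tolist(),round(r['score'],2),at('wrist',r['location'],0,m)[:2].tolist()) for r in pinpoint('wrist',t)[:2]])"
```

```text
time: 27.55
tool_pos: [449.6, 101.6, 196.2]
tcp_rot: [3.141, 0.0, 2.572]
contact_force: [0.6, 0.4, -0.3]
grip_width: 82.7
finger_force: 0.0
time: 27.85
tool_pos: [450.0, 99.4, 196.1]
tcp_rot: [-3.141, 0.0, 2.571]
contact_force: [0.8, -0.1, 0.8]
grip_width: 82.4
finger_force: 0.0
t 27.9 pos [450.1  99.2 196.1] yaw 147.3 | wz units -0.05 shift units (now) [0.03 0.03 5.14] (after turn) [0.02 0.03 5.14]
dropper [([323.0, 207.0], 0.81, [453.5, 100.9])]
```

View pics/w9.png

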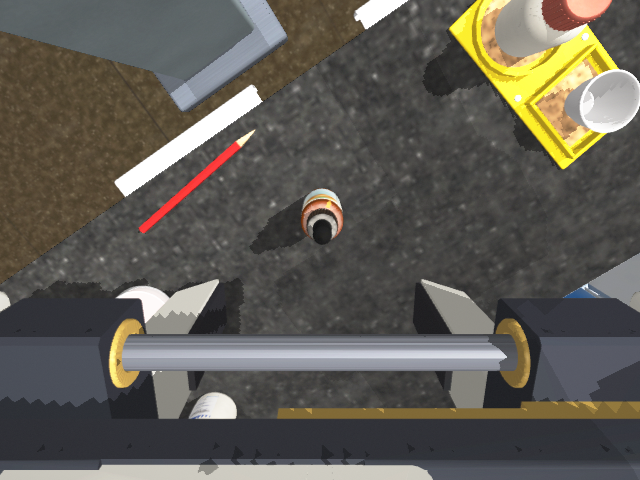

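```bash
python3 -c "
from h import *
print(at('wrist',(322,232),101))"
python3 -m pendant '[0,0.03,0.9,0,0,0,-0.8,0,0,0.9,0,0,0,-0.8,0,0,0.9,0,0,0,-0.8,0,0,0.9,0,0,0,-0.8,0,0,0.8,0,0,0,-0.8,0,0,0.5,0,0,0,-0.6,0,0,0.25,0,0,0,-0.2,0,0,0,0,0,0,0.2,0,0,0,0,0,0,0.5,0,0,0,0,0,0,0.7]'
python3 -m pendant '[0,0,0,0,0,0,0.9,0,0,0,0,0,0,0.9,0,0,0,0,0,0,0.9,0,0,0,0,0,0,0.9]'
```

```text
[447.6 102.8 101. ]
time: 28.95
tool_pos: [451.1, 100.8, 42.5]
tcp_rot: [3.14, 0.001, 2.572]
contact_force: [0.3, 0.3, -0.5]
grip_width: 47.4
finger_force: 0.0
time: 29.35
tool_pos: [450.8, 101.0, 42.1]
tcp_rot: [3.141, 0.001, 2.572]
contact_force: [-0.0, -0.5, 6.2]
grip_width: 31.4
finger_force: 30.0
```

```bash
python3 -m pendant '[0,0,-0.5,0,0,0,0.9,0,0,-0.9,0,0,0,0.9,0,0,-1,0,0,0,0.9,0,0,-1,0,0,0,0.9,0,0,-0.8,0,0,0,0.9]'
python3 -m pendant '[-0.465,-0.91,0,0,0,0,0.9,-0.465,-0.91,0,0,0,0,0.9,-0.465,-0.91,0,0,0,0,0.9,-0.465,-0.91,0,0,0,0,0.9,-0.465,-0.91,0,0,0,0,0.9,-0.465,-0.91,0,0,0,0,0.9,-0.465,-0.91,0,0,0,0,0.9,-0.465,-0.91,0,0,0,0,0.9,-0.465,-0.91,0,0,0,0,0.9,-0.465,-0.91,0,0,0,0,0.9,-0.465,-0.91,0,0,0,0,0.9,-0.465,-0.91,0,0,0,0,0.9]'
python3 -m pendant '[0,0,0,0,0,0,0.9,0,0,0,0,0,0,0.9,0,0,0,0,0,0,0.9]'
python3 -c "
from h import *
m=camera_model('wrist');save('wrist','w10')
go(415.5,-264,47.5,147.5)"
```

```text
time: 29.85
tool_pos: [450.4, 101.0, 169.1]
tcp_rot: [3.141, 0.001, 2.572]
contact_force: [-0.4, -0.2, -1.0]
grip_width: 31.6
finger_force: 30.0
time: 31.05
tool_pos: [414.2, -266.2, 167.3]
tcp_rot: [3.141, -0.001, 2.572]
contact_force: [0.6, 0.1, -1.1]
grip_width: 31.2
finger_force: 30.0
time: 31.35
tool_pos: [414.5, -264.2, 167.3]
tcp_rot: [3.141, -0.001, 2.572]
contact_force: [0.2, -0.7, -0.6]
grip_width: 31.1
finger_force: 30.0
t 31.4 pos [ 414.6 -264.2  167.4] yaw 147.4 | wz units -0.02 shift units (now) [-0.02  0.02  4.  ] (after turn) [-0.02  0.02  4.  ]
```

View pics/w10.png

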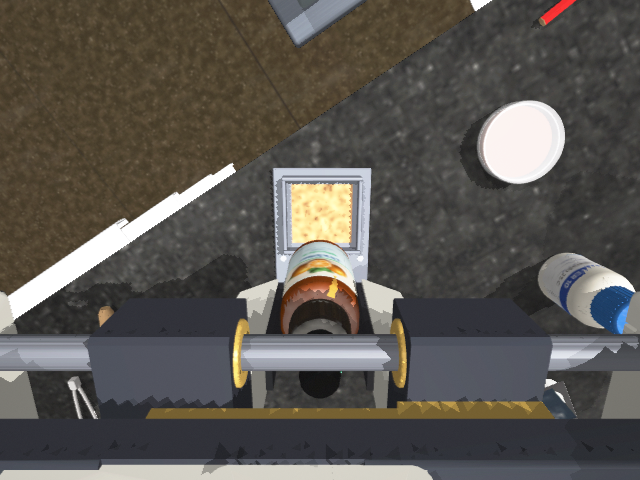

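```bash
python3 -c "
from h import *
print(at('wrist',(321.5,212),4))"
python3 -m pendant '[-0.02,0.02,0.9,0,0,0,0.9,0,0,0.9,0,0,0,0.9,0,0,0.9,0,0,0,0.9,0,0,0.7,0,0,0,0.9,0,0,0.4,0,0,0,0.9,0,0,0.2,0,0,0,0.9,0,0,0,0,0,0,0.9,0,0,0,0,0,0,0.9]'
```

```text
[ 414.3 -261.8    4. ]
time: 32.2
tool_pos: [416.1, -265.2, 48.4]
tcp_rot: [-3.141, 0.001, 2.572]
contact_force: [0.5, -0.2, -0.6]
grip_width: 31.3
finger_force: 30.0
```

```bash
python3 -m pendant '[0,0.05,0.06,0,0,0,0.9,0,0,0,0,0,0,0.9,0,0,0,0,0,0,0.6,0,0,0,0,0,0,0.4,0,0,0,0,0,0,0.1,0,0,0,0,0,0,-0.2,0,0,0,0,0,0,-0.4,0,0,0,0,0,0,-0.4]'
python3 -m pendant '[0,0,-0.4,0,0,0,-0.4,0,0,-0.8,0,0,0,-0.4,0,0,-1,0,0,0,-0.4,0,0,-1,0,0,0,-0.4,0,0,-1,0,0,0,-0.4,0,0,-1,0,0,0,-0.4,1,0,-0.5,0,0,0,-0.4,0.5,0,0,0,0,0,-0.4,0,0,0,0,0,0,-0.4]'
python3 -c "
from h import *
a=save('top','t11');b=save('scene','s11')
A=cv2.resize(a[180:360,120:540],(780,334));B=cv2.resize(b[150:350,130:490],(600,266))
c=np.zeros((600,780,3),np.uint8);c[:334]=A;c[334:,:600]=cv2.resize(B,(600,266));cv2.imwrite('pics/fin.png',c[:,:,::-1])"
```

```text
time: 33.0
tool_pos: [416.3, -263.8, 45.8]
tcp_rot: [3.142, -0.0, 2.572]
contact_force: [-0.3, -0.7, -0.7]
grip_width: 59.2
finger_force: 0.0
time: 33.9
tool_pos: [377.4, -238.7, 218.2]
tcp_rot: [-3.141, 0.001, 2.572]
contact_force: [0.8, 0.4, -0.3]
grip_width: 64.1
finger_force: 0.0
```

View pics/fin.png

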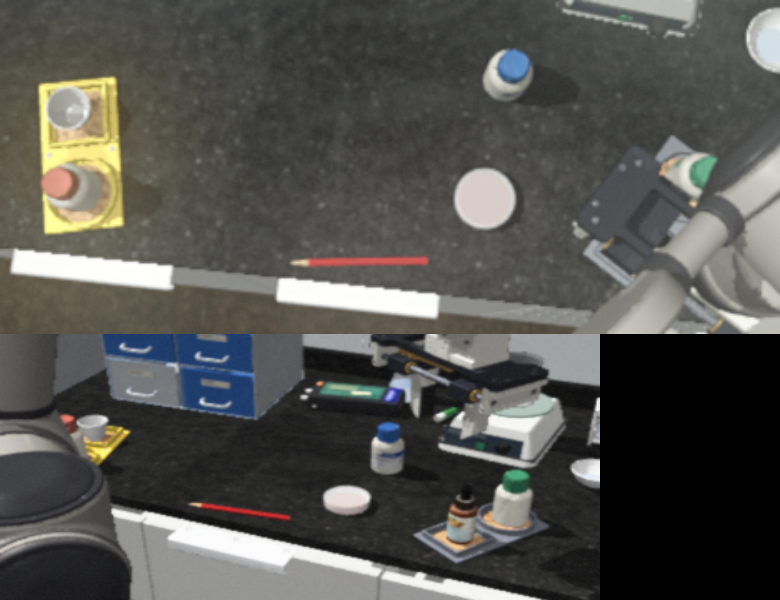

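All four stand upright in their places: red bottle and crucible in the yellow tray, green bottle and dropper in the grey. The blue bottle and petri dish show in both views upright where they stood, and the gripper is clear. I'm handing in.

```bash
python3 -c "
from plant import close_job
print(close_job())"
```

```text
the job is handed in; nothing more can be done
None
```

Both kits are made up and the job is handed in at about 34 s: the last pictures show all four items upright in their places, nothing knocked over, and the blue-capped bottle and petri dish left where they stood.

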